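# Make the edge sander ready and start it

## Task

Make the leather-edge sander ready for work: with the fingertips, press its raised eye shield gently down until it rests on its stop, then switch on the dust extractor by pressing the raised near half of its rocker switch fully down, and only then press the sander's flat-topped start button in and let it go, keeping off the mushroom-headed stop button. Use a light touch throughout: nothing is to be lifted or carried, the extractor stays standing where it is, and the things lying about stay where they are.

Things in the scene. Friction and masses are not known exactly. Their poses are not given: they have to be found in the camera images.
- machine: Bench edge sander, fixed: grey base 200 x 240 mm, grey ribbed motor (shaft level, top 183 mm up, front at x = -58), abrasive drum under the shield at its -y end, grooved wooden cone at the +y end. Origin on the table under the motor's middle; x points away from its front (roughly away from the robot), z up. Flat control box 75 x 165 x 48 mm high with two buttons at x = -145, y = 5.
- shield (a joint): Tilt of the clear, dark-framed eye shield over the abrasive drum. 0 = fully down on its stop (its free edge then hangs 0.35 rad below level); starts raised by 0.5 to 0.9 rad; grows as it is raised. A stiff hinge: it stays where it is left, and about 2 to 3 N on its front edge turns it. The stop is hard: come onto it slowly, under 35 N.
- shield_lip (a point): Point on top of the dark metal bar (22 mm deep, 78 mm wide) along the shield's free front edge: where to press; 10 mm in from the very edge, 108 mm from the hinge. It swings down about point shield_hinge, moving mostly straight down, to 181 mm above the table when the shield is fully down.
- shield_hinge (a point): Middle of the shield's level hinge axis, which runs along the machine's y; in the machine's frame (mm, x away from its front, y to its left, z up): (12, -110, 215).
- start (a joint): Travel of the start button, 0 = out, 0.006 m = fully in; a spring brings it back (1 N to begin, 5 N fully in). It counts as pressed from 3.5 mm.
- start_top (a point): Middle of the top of the start button: the plain, flat-topped black cylinder, 30 mm diameter, standing in a steel ring, pushed straight down; in the machine's frame (mm, x away from its front, y to its left, z up): (-145, 45, 63) when out; the ring's top is at 51.
- stop (a joint): Travel of the stop button, 0 = out, 0.006 m = fully in. Not to be pressed.
- stop_top (a point): Middle of the top of the stop button: the taller black mushroom head, 44 mm diameter; in the machine's frame (mm, x away from its front, y to its left, z up): (-145, -35, 83).
- extractor: Free-standing dust extractor, a white box 150 (x) x 200 (y) x 190 mm high with a black grille on its front and a carrying handle on top near the back (to 226 mm up), about 2 kg, standing loose on rubber feet. Origin: centre of its underside; x points away from its front, z up. The rocker switch lies in the top, its pivot line along y, 28 mm in front of the centre and 199 mm above the table.
- rocker (a joint): Extractor's rocker switch, tilt in rad: 0 = off (near half, towards the extractor's front, proud; far half level), 0.26 = on (near half pressed level, far half proud). It stays where it is left; about 2 to 3 N moves it. It counts as on above 0.19.
- rocker_near (a point): Middle of the top of the rocker's near half (31 mm long along x, 36 mm wide), 20 mm in front of the pivot line: where to press. 204 mm above the table when off, 199 mm when on; the half's outer edge is 207 mm up when off.
- dye: Small amber dye bottle, 36 mm diameter, 85 mm high, loose bystander near the machine's control box; origin under its centre.
- slicker: Grooved wooden hand slicker standing on end, 28 mm diameter, 87 mm high, loose bystander beside the control box; origin under its centre.
- tape: Roll of yellow tape lying flat, 90 mm diameter, 25 mm high, loose bystander near the extractor; origin under its centre.
- jar: Glass jar with white lid, 66 mm diameter, 100 mm high, loose bystander near the extractor; origin under its centre.
- mallet: Wooden mallet, 240 mm long, lying at the right, loose bystander; its handle lies along its x.
- glue_brush: Brush 190 mm long lying at the left, loose bystander; it lies along its x.
- anvil: Steel setting anvil, a disc 50 mm diameter, 18 mm high, on the table in front of the sander's wooden cone, loose bystander; origin under its centre.

How it is judged:
On the way, in this order (a step that is already met when the one before it is completed fails the run):
1. the eye shield is down on its stop (value of joint shield below 0.1 rad and value of joint rocker below 0.13 rad), for 0.1 s.
2. then the extractor's rocker is switched on (value of joint rocker above 0.19 rad and value of joint shield below 0.1 rad), for 0.1 s.
3. then the start button is pressed in (all of step 2 and value of joint start above 0.0035 m), for 0.05 s.
At the end, for the whole second after the job is handed in: The shield is down (within 0.1 rad of its stop), the rocker is on (above 0.19 of 0.26 rad), both buttons are out again (within 1.5 mm), and the extractor stands upright (0.05 rad) and at rest within 20 mm of where it stood (all of step 2 and value of joint each of start, stop below 0.0015 m and distance of extractor from where it was at the start of the episode below 0.02 m and angle between extractor's own z axis and vertical below 0.05 rad and linear speed of extractor below 0.02 m/s); the robot touches nothing.
It fails at once if the start button is pressed in while the shield is up or the extractor is off (value of joint start above 0.0025 m and (value of joint shield above 0.15 rad or value of joint rocker below 0.13 rad)).
It fails at once if the stop button is pressed (value of joint stop above 0.002 m).
It fails at once if the sander or the extractor is pressed harder than 35 N (contact force between any of the fingers, the arm and machine above 35 N or contact force between any of the fingers, the arm and extractor above 35 N).
It fails at once if the extractor is lifted, tipped or shoved more than 20 mm (distance of extractor from where it was at the start of the episode above 0.02 m or angle between extractor's own z axis and vertical above 0.1 rad).
It fails at once if a thing lying about is moved more than 20 mm (distance of any of dye, slicker, tape, jar, mallet, glue_brush, anvil from where it was at the start of the episode above 0.02 m).
It also fails if it takes over 54 s, if anything falls off the work surface, if the arm or the gripper's body presses on something with over 40 N, if the wrist force passes 120 N, or if a joint passes its speed limit or range.

## Robot

A 7-joint arm with a two-finger parallel gripper is mounted at the origin on the work surface. World frame = base frame: x ahead of the robot, y to its left, z up, the work surface at z = 0. Lengths are in m, angles in rad, forces in N, time in s.
With the tool pointing down it reaches from about 0.4 to 0.85 m from the base axis. Payload 4.5 kg.
Tool frame: the origin (TCP) lies at the very end of the fingers, on their centre line; the grasp point (between the pads) lies 19 mm behind it (r.grip_point_offset is the distance from the TCP to the grasp point, in m); y points along the fingers, x is the direction in which the jaws open and shut, and the axes are right-handed (so a half turn about y gives the same grasp; the last joint's range is limited). The gripper opens to 88 mm and grips with 3 to 60 N. Pads are 18 mm wide; open, the fingers measure 123 mm over their backs; the gripper's body (75 mm by 187 mm) begins 45 mm behind the grasp point.
Start: joints at [-1.315, 0.689, -0.195, 1.565, 0.157, 0.902, -0.215], TCP at [0.137, 0.61, 0.239] pointing down, gripper open.
Joint ranges: [-3.01, 3.01], [-0.46, 2.08], [-1.47, 1.51], [0.13, 2.56], [-1, 4.14], [0.04, 2.09], [-2.66, 2.66]. Speed limits (rad/s): [2.57, 2.57, 3.14, 3.14, 3.14, 3.14, 3.14].

## Interface

Orientations are given as a unit quaternion [x, y, z, w].
In Python, from plant import get_state, snapshot, camera_params, job, r gives the robot as it stands.
- The arm moves only by the tool carry_out, never from a script. Its arguments are lists of equal length, an entry for each row: "offset": the shift along the world's x, y, z in m, a list of three; "twist": the turn about the world's z in degrees. In form: {"offset": [[tx, ty, tz], ...], "twist": [twist, ...]}. A call has 1 to 8 rows; each row shifts and turns the commanded pose from where the row before left it; what a row does not reach is not made up. A row lasts 1/8 s, in which the tool goes at most 62.5 mm and 10.7 degrees, less where a joint would pass 70% of its speed; a pose out of reach is approached as far as the arm can. A call with a gripper value outside its range is refused whole. "grip" is the finger opening in m, from 0 to 0.0881, set as the call begins (left out, the last holds). The fingers move at their own pace and stop on an object; "newtons" is the grip in N (left out, the last holds). Time passes only in rows, so rows that do not move let the fingers close. It gives the time, the measured TCP pose, the force and the opening at its end, in the units of the state.
- get_state(): the state, without advancing time (a new reading comes with each control period).
- snapshot(name): name is "scene" or "side" or "wrist"; returns the picture (384x512x3 uint8, red, green, blue); there is no depth.
- camera_params(name): a dict with "camera_matrix" (3x3 intrinsics, pixels), "eye" and "orientation" of the camera in the world. Camera axes: x right, y up, looking along -z (the intrinsics and any distortion apply to the point x, -y, -z); pixel columns grow to the right and rows downward; lengths in m; the calibration is good to about 2 mm. A picture is of the moment at which its call begins: read the wrist's pose just before it. camera_params takes no time and is no camera call; for the wrist camera it gives the pose at the moment of the call.
- job.finish_job(): hands the job in, once; it reports no verdict.
The state is a dict: "clock": time; "q": joint angles; "qd": joint speeds; "joint_torque": joint torques, N m; "tool_pos": TCP position; "eef_rot": TCP orientation; "contact_force": force on the tool from outside, world axes, zero at the start; "moment": the same for the moment, N m; "opening": opening from 0.0 (shut) to 1.0 (fully open).
Only numpy, scipy, OpenCV 4.12 (cv2) and the standard library are available. Lean on these libraries where they do the work, as an engineer would, in place of code of your own. Each camera call takes 0.05 s, during which the arm holds its last target. There are 200 camera calls.

## Working session

There is one attempt and no reset: what is moved stays moved. The work goes in short steps, Python scripts to look and compute and a tool call to move; the robot and the scene stay as the last step left them, time stands still between calls to the robot, and variables do not carry over. Pictures are saved under pics/ and viewed, about 8 in all and at most 12, crops included, and the job is handed in when it is done.

Besides the shell and the picture viewer there is one more tool, called after "Request:" as name(argument=value, ...), one argument or row to a line, values as JSON. carry_out: Moves the arm, as the interface text tells. Its arguments: {"type":"object","properties":{"offset":{"type":"array"},"twist":{"type":"array"},"grip":{"type":"number"},"newtons":{"type":"number"}},"required":["offset","twist"]}

```bash
mkdir -p pics
cat > h.py <<'E'
import numpy as np, cv2
from scipy.spatial.transform import Rotation as R
from plant import get_state, snapshot, camera_params, job, r
def snap(name,fn):
    p=camera_params(name); im=snapshot(name); cv2.imwrite('pics/'+fn,im[:,:,::-1]); return im,p
def rot(p):
    o=np.array(p['orientation'],float); return R.from_quat(o).as_matrix() if o.size==4 else o.reshape(3,3)
def ray(p,uv):
    K=np.array(p['camera_matrix'],float); d=np.linalg.inv(K)@[uv[0],uv[1],1.]; d=rot(p)@[d[0],-d[1],-d[2]]
    return np.array(p['eye'],float),d
def onz(p,uv,z):
    e,d=ray(p,uv); return e+d*(z-e[2])/d[2]
def proj(p,X):
    K=np.array(p['camera_matrix'],float); c=rot(p).T@(np.array(X,float)-p['eye']); c=K@[c[0],-c[1],-c[2]]; return c[:2]/c[2]
E
python3 - <<'E'
from h import *
for n in ['scene','side','wrist']:
    im,p=snap(n,n+'0.png'); print(n,p)
a=cv2.imread('pics/scene0.png')
s=get_state(); print(s)
E
```

```text
scene {'camera_matrix': array([[472.87669916,   0.        , 251.49268614],
       [  0.        , 472.87669916, 183.06522175],
       [  0.        ,   0.        ,   1.        ]]), 'eye': array([ 1.43386567, -0.09973597,  1.57111284]), 'orientation': array([0.2150299 , 0.19511786, 0.63660111, 0.71444397])}
side {'camera_matrix': array([[495.50068722,   0.        , 247.01232196],
       [  0.        , 495.50068722, 183.53965361],
       [  0.        ,   0.        ,   1.        ]]), 'eye': array([0.25554652, 1.05294805, 1.27018362]), 'orientation': array([-0.04076039,  0.37036557,  0.92244983, -0.10126324])}
wrist {'camera_matrix': array([[284.65299185,   0.        , 252.90894565],
       [  0.        , 284.65299185, 193.10912882],
       [  0.        ,   0.        ,   1.        ]]), 'eye': array([0.06921158, 0.62557686, 0.38373235]), 'orientation': array([-0.10842568, -0.08509008,  0.61916152,  0.77307345])}
{'clock': 0.15, 'q': array([-1.31521005,  0.68977927, -0.19452023,  1.56605599,  0.15730096,
        0.90252634, -0.21510339]), 'qd': array([ 7.59658467e-04, -2.27431148e-03, -8.07273793e-04, -3.58464521e-03,
       -3.93480565e-05,  2.96645060e-04,  7.90448921e-04]), 'joint_torque': array([-1.70491938e-03, -5.27863955e+01, -1.26843397e+00, -1.53586078e+01,
       -5.24726696e-02,  3.98768650e-03,  1.01664634e-04]), 'tool_pos': array([0.13742014, 0.6092279 , 0.23811472]), 'eef_rot': array([ 0.55258459,  0.44125427, -0.44196534, -0.55191628]), 'contact_force': array([ 0.15149117, -0.71483181,  0.44248559]), 'moment': array([0.00315381, 0.0303596 , 0.04682125]), 'opening': 0.9940011496059084}
```

View pics/scene0.png

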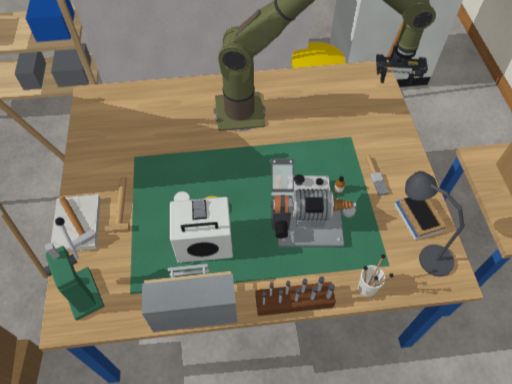

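View pics/side0.png

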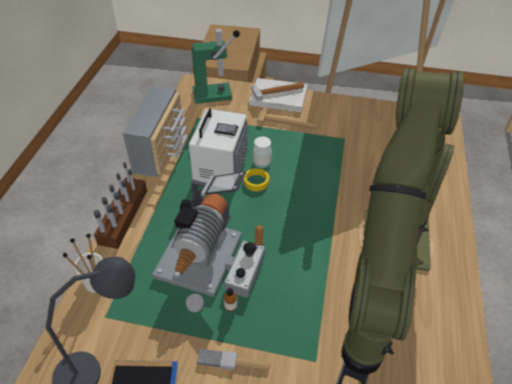

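The scene view has the extractor at about (200,228), its rocker at (200,208), and the machine at about (310,210). The buttons are near (300,180) and (320,182), and the raised shield is near (283,175). I'll zoom both views to get pixel positions.

Run:
```python
from h import *
a=cv2.imread('pics/scene0.png')[145:265,165:365]; b=cv2.imread('pics/side0.png')[95:315,145:285]
cv2.imwrite('pics/c1.png',cv2.resize(a,None,fx=4,fy=4,interpolation=cv2.INTER_CUBIC))
cv2.imwrite('pics/c2.png',cv2.resize(b[:, :],None,fx=2.7,fy=2.7,interpolation=cv2.INTER_CUBIC))
```

```text
(no output)
```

View pics/c1.png

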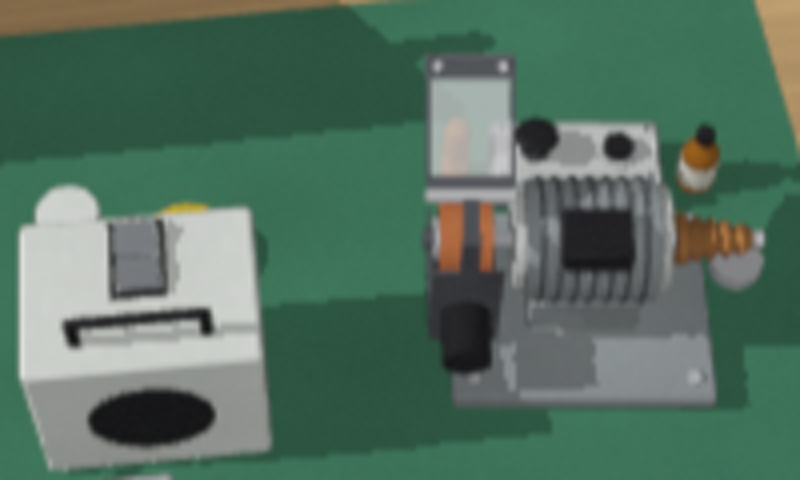

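View pics/c2.png

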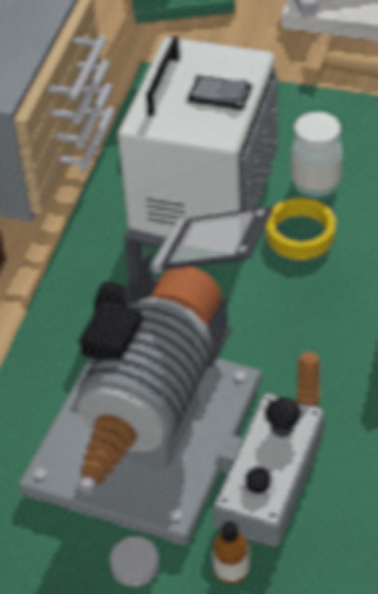

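Run:
```python
from h import *
ps,pd=camera_params('scene'),camera_params('side')
A=lambda c:((c[0]+.5)/4-.5+165,(c[1]+.5)/4-.5+145)
B=lambda c:((c[0]+.5)/2.7-.5+145,(c[1]+.5)/2.7-.5+95)
def tri(a,b):
    e1,d1=ray(ps,A(a)); e2,d2=ray(pd,B(b)); d1/=np.linalg.norm(d1); d2/=np.linalg.norm(d2)
    t=np.linalg.lstsq(np.c_[d1,-d2],e2-e1,rcond=None)[0]; x,y=e1+t[0]*d1,e2+t[1]*d2
    return (x+y)/2, np.linalg.norm(x-y)
P={'start':((619,144),(258,477)),'stop':((537,133),(284,410)),'lipR':((437,67),(265,212)),'lipL':((503,66),(245,249)),
'conetip':((760,240),(87,484)),'r_nearR':((109,222),(250,83)),'r_nearL':((162,220),(245,104)),'r_farL':((167,292),(192,98)),'r_farR':((112,297),(197,77)),
'ext_nR':((20,228),(274,52)),'ext_nL':((248,207),(236,141)),'ext_fL':((263,357),(122,128)),'dye':((706,131),(230,531)),'jar':((67,203),(318,127)),'slicktop':((455,125),(309,357))}
for k,v in P.items():
    x,e=tri(*v); print(k,(x*1000).round(),round(e*1000,1))
for n,c,z in [('start',(619,144),.063),('stop',(537,133),.083),('baseR',(455,403),.0),('baseL',(715,403),.0),('enR',(20,228),.19),('enL',(248,207),.19),('efL',(263,357),.19),('efR',(22,382),.19),
 ('rn1',(109,222),.207),('rn2',(162,220),.207),('rf1',(112,297),.199),('rf2',(167,292),.199)]:
    print('S',n,(onz(ps,A(c),z)*1000).round())
for n,c,z in [('start',(258,477),.063),('stop',(284,410),.083)]: print('D',n,(onz(pd,B(c),z)*1000).round())
```

```text
start [450. 269.  60.] 1.5
stop [439. 189.  77.] 0.8
lipR [486.  78. 266.] 2.2
lipL [493. 135. 267.] 0.1
conetip [607. 357. 124.] 1.2
r_nearR [ 569. -211.  197.] 4.9
r_nearL [ 568. -168.  195.] 2.1
r_farL [ 636. -169.  191.] 3.3
r_farR [ 639. -213.  192.] 3.1
ext_nR [ 557. -290.  186.] 0.9
ext_nL [563. -95. 198.] 6.1
ext_fL [705. -95. 191.] 5.8
dye [459. 350.  80.] 4.3
jar [ 487. -255.  103.] 9.1
slicktop [425. 113.  82.] 3.8
S start [451. 268.  63.]
S stop [442. 188.  83.]
S baseR [675.  78.   0.]
S baseL [702. 315.   0.]
S enR [ 559. -289.  190.]
S enL [561. -93. 190.]
S efL [707. -93. 190.]
S efR [ 707. -290.  190.]
S rn1 [ 573. -212.  207.]
S rn2 [ 576. -167.  207.]
S rf1 [ 641. -213.  199.]
S rf2 [ 642. -168.  199.]
D start [450. 271.  63.]
D stop [438. 193.  83.]
```

Run:
```python
from h import *
s=get_state(); print(R.from_quat(s['eef_rot']).as_matrix().round(3))
```

```text
[[ 0.22  -0.    -0.976]
 [ 0.976 -0.001  0.22 ]
 [-0.001 -1.    -0.   ]]
```

Request:
carry_out(
  offset=[
    [0.03,-0.042,0.014],
    [0.03,-0.042,0.014],
    [0.03,-0.042,0.014],
    [0.03,-0.042,0.014],
    [0.03,-0.042,0.014],
    [0.03,-0.042,0.014],
    [0.03,-0.042,0.014],
    [0.03,-0.042,0.014],
  ],
  twist=[1,1,1,1,1,1,0,0],
  grip=0,
  newtons=10,
)

```text
clock: 1.15
tool_pos: [0.3782, 0.2721, 0.3511]
eef_rot: [-0.528, -0.47, 0.47, 0.528]
contact_force: [0.5, 0.7, -0.1]
opening: 0.124
```

Request:
carry_out(
  offset=[
    [0.028,-0.041,-0.004],
    [0.028,-0.041,-0.004],
    [0.028,-0.041,-0.004],
    [0.028,-0.041,-0.004],
    [0,0,0],
    [0,0,0],
  ],
  twist=[0,0,0,0,0,0],
)

```text
clock: 1.9
tool_pos: [0.489, 0.1103, 0.3345]
eef_rot: [-0.528, -0.47, 0.47, 0.529]
contact_force: [0.2, 0.4, -0.0]
opening: 0.004
```

Run:
```python
from h import *
s=get_state(); print(s['tool_pos'],s['contact_force'],s['opening'])
im,p=snap('wrist','w1.png'); print(p['eye'],'tcp px',proj(p,s['tool_pos']), 'lip px', proj(p,[.4905,.108,.267]))
```

```text
[0.48898037 0.11028225 0.33453595] [ 0.17978032  0.41691213 -0.00397305] 0.00440564346666957
[0.41963292 0.1191246  0.48035061] tcp px [251.64274626 242.47319822] lip px [249.40756146 207.00682206]
```

View pics/w1.png

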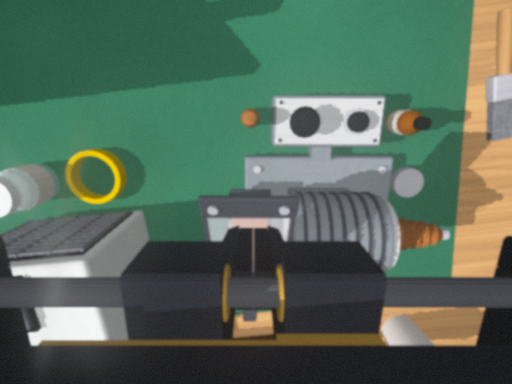

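The lip bar spans (200–298, ~200) with its rivets at (213,212) and (284,212), which matches the predicted (249,207). The start button is at (358,122) and the stop at (305,122).

Run:
```python
from h import *
p=camera_params('wrist')
for n,uv,z in [('start',(358,122),.063),('stop',(305,122),.083),('rivL',(284,212),.267),('rivR',(213,212),.267)]: print(n,(onz(p,uv,z)*1000).round())
```

```text
start [449. 267.  63.]
stop [440. 188.  83.]
rivL [498. 135. 267.]
rivR [491.  79. 267.]
```

Request:
carry_out(
  offset=[
    [0,-0.002,-0.015],
    [0,0,-0.015],
    [0,0,-0.015],
    [0,0,-0.01],
    [0,0,-0.005],
    [-0.001,0,-0.005],
    [-0.001,0,-0.005],
    [-0.001,0,-0.005],
  ],
  twist=[0,0,0,0,0,0,0,0],
)

```text
clock: 2.95
tool_pos: [0.4868, 0.1079, 0.2597]
eef_rot: [0.529, 0.47, -0.47, -0.528]
contact_force: [-0.8, 0.6, 1.4]
opening: 0.008
```

Request:
carry_out(
  offset=[
    [-0.002,0,-0.005],
    [-0.002,0,-0.005],
    [-0.002,0,-0.005],
    [-0.001,0,-0.005],
    [-0.001,0,-0.005],
    [-0.001,0,-0.005],
    [0,0,-0.005],
    [0,0,-0.005],
  ],
  twist=[0,0,0,0,0,0,0,0],
)

```text
clock: 3.95
tool_pos: [0.4767, 0.1077, 0.2192]
eef_rot: [-0.528, -0.469, 0.47, 0.529]
contact_force: [-1.8, 1.1, 0.9]
opening: 0.006
```

Request:
carry_out(
  offset=[
    [0,0,-0.005],
    [0,0,-0.005],
    [0,0,-0.005],
    [0.001,0,-0.005],
    [0.001,0,-0.004],
    [0.001,0,-0.003],
    [0.001,0,-0.003],
    [0,0,-0.002],
  ],
  twist=[0,0,0,0,0,0,0,0],
)

```text
clock: 4.95
tool_pos: [0.4818, 0.1076, 0.1876]
eef_rot: [0.529, 0.47, -0.47, -0.528]
contact_force: [-0.7, -1.2, 1.8]
opening: 0.001
```

Request:
carry_out(
  offset=[
    [0,0,-0.002],
    [0,0,-0.002],
    [0,0,-0.001],
    [0,0,-0.001],
    [0,0,0],
  ],
  twist=[0,0,0,0,0],
)

```text
clock: 5.58
tool_pos: [0.4825, 0.1078, 0.1828]
eef_rot: [0.529, 0.471, -0.469, -0.528]
contact_force: [-0.8, -1.5, 10.7]
opening: 0.006
```

The force rose to 10.7 N at z = 183 mm, so the shield is on its stop. Next I'll retreat and go over the rocker at about (0.584, -0.190).

Request:
carry_out(
  offset=[
    [0,0,0.02],
    [0,0,0.03],
    [0,-0.01,0.04],
    [0.015,-0.055,0.01],
    [0.015,-0.058,0],
    [0.016,-0.058,0],
    [0.016,-0.058,0],
    [0.016,-0.058,0],
  ],
  twist=[0,0,1,1,1,1,1,1],
)

```text
clock: 6.58
tool_pos: [0.5598, -0.1907, 0.2816]
eef_rot: [-0.503, -0.497, 0.497, 0.503]
contact_force: [0.2, 0.3, 0.1]
opening: 0.003
```

Request:
carry_out(
  offset=[
    [0.024,0,0],
    [0,0,0],
    [0,0,0],
  ],
  twist=[0,0,0],
)

```text
clock: 6.95
tool_pos: [0.5828, -0.1881, 0.2814]
eef_rot: [-0.502, -0.497, 0.497, 0.503]
contact_force: [-0.1, 0.7, 0.2]
opening: 0.007
```

Run:
```python
from h import *
s=get_state(); print(s['tool_pos'],s['contact_force'])
im,p=snap('side','s1.png'); w,pw=snap('wrist','w2.png')
a=cv2.imread('pics/s1.png')[95:315,125:325]
cv2.imwrite('pics/c3.png',np.hstack([cv2.resize(a,(349,384),interpolation=cv2.INTER_CUBIC),cv2.imread('pics/w2.png')[:,60:500]]))
print(proj(pw,[.585,-.19,.204]),proj(pw,s['tool_pos']))
```

```text
[ 0.58276552 -0.18806758  0.2813975 ] [-0.11710452  0.68903573  0.20819708]
[249.91500486 203.73939898] [251.8571744  242.37545328]
```

View pics/c3.png

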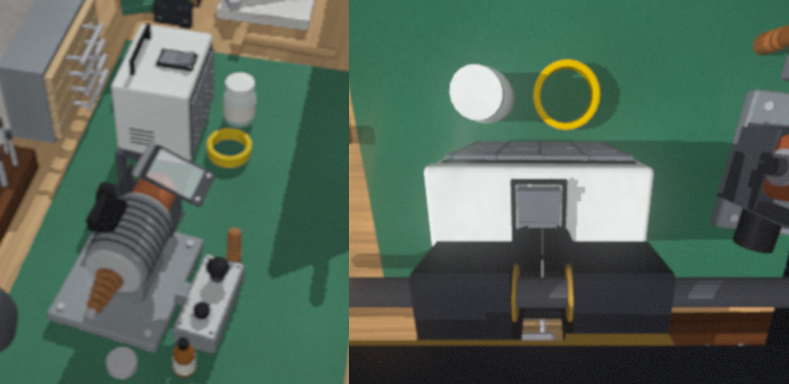

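The side view shows the shield down. In the wrist view the rocker's near half is centred at about (250,205) in full-frame pixels, as predicted, so I can press.

Request:
carry_out(
  offset=[
    [0,-0.002,-0.03],
    [0,0,-0.025],
    [0,0,-0.01],
    [0,0,-0.005],
    [0,0,-0.003],
    [0,0,-0.002],
    [0,0,-0.002],
    [0,0,-0.002],
  ],
  twist=[0,0,0,0,0,0,0,0],
)

```text
clock: 8.05
tool_pos: [0.5832, -0.1914, 0.203]
eef_rot: [-0.503, -0.497, 0.497, 0.503]
contact_force: [-1.2, 0.7, 2.7]
opening: 0.004
```

Request:
carry_out(
  offset=[
    [0,0,-0.001],
    [0,0,-0.001],
    [0,0,0],
  ],
  twist=[0,0,0],
)

```text
clock: 8.43
tool_pos: [0.5836, -0.1913, 0.2006]
eef_rot: [0.503, 0.497, -0.497, -0.503]
contact_force: [0.4, 0.8, -0.1]
opening: 0.004
```

Request:
carry_out(
  offset=[
    [0,0,-0.001],
    [0,0,-0.001],
    [0,0,0],
  ],
  twist=[0,0,0],
)

```text
clock: 8.8
tool_pos: [0.5837, -0.1913, 0.1994]
eef_rot: [0.503, 0.497, -0.497, -0.503]
contact_force: [-3.6, -0.9, 5.3]
opening: 0.005
```

Request:
carry_out(
  offset=[
    [0,0,-0.001],
    [0,0,-0.001],
    [0,0,0],
  ],
  twist=[0,0,0],
)

```text
clock: 9.18
tool_pos: [0.5837, -0.1914, 0.1993]
eef_rot: [0.504, 0.497, -0.497, -0.503]
contact_force: [-6.0, 0.6, 16.8]
opening: 0.009
```

The rocker is against its end stop: z stays at 199 mm while the force reaches 17 N. I'll retreat and move to the start button.

Request:
carry_out(
  offset=[
    [0,0,0.02],
    [0,0,0.04],
    [-0.01,0.025,0.03],
    [-0.016,0.055,0],
    [-0.016,0.055,0],
    [-0.016,0.055,0],
    [-0.016,0.055,0],
    [-0.016,0.055,0],
  ],
  twist=[0,0,-1,-1,-1,-1,-1,-1],
)

```text
clock: 10.18
tool_pos: [0.4932, 0.1107, 0.2868]
eef_rot: [0.529, 0.47, -0.469, -0.528]
contact_force: [0.4, 0.2, 0.6]
opening: 0.004
```

Request:
carry_out(
  offset=[
    [-0.016,0.055,0],
    [-0.016,0.055,0],
    [-0.012,0.047,-0.02],
    [0,0,-0.04],
    [0,0,0],
    [0,0,0],
  ],
  twist=[0,0,0,0,0,0],
)

```text
clock: 10.92
tool_pos: [0.4504, 0.2654, 0.2276]
eef_rot: [0.529, 0.47, -0.469, -0.529]
contact_force: [-0.2, 0.2, -0.7]
opening: 0.008
```

Run:
```python
from h import *
s=get_state(); print(s['tool_pos'],s['contact_force'])
w,pw=snap('wrist','w3.png'); im,p=snap('scene','s2.png')
a=cv2.imread('pics/s2.png')[140:268,190:355]
cv2.imwrite('pics/c4.png',np.hstack([cv2.resize(a,(396,307),interpolation=cv2.INTER_CUBIC),cv2.imread('pics/w3.png')[40:347,100:500]]))
print(proj(pw,[.4495,.268,.063]),proj(pw,s['tool_pos']))
```

```text
[0.45036163 0.26535568 0.22762045] [-0.19715588  0.23605654 -0.65697755]
[254.55729621 176.44036882] [251.56224833 242.46827215]
```

View pics/c4.png

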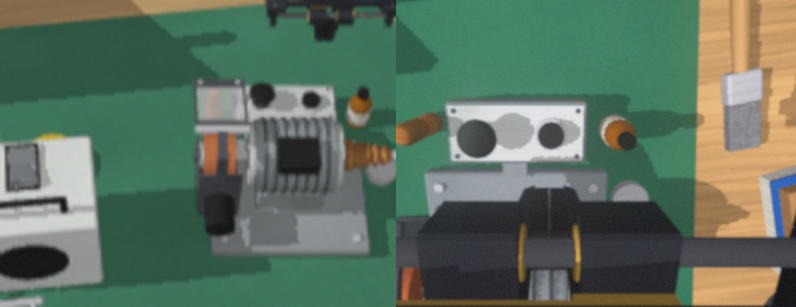

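The shield is down and the rocker is on. The start button is at (254,174) in the wrist view, within about 2 px of the prediction.

Request:
carry_out(
  offset=[
    [0,0.003,-0.05],
    [0,0,-0.05],
    [0,0,-0.04],
    [0,0,-0.01],
    [0,0,-0.005],
    [0,0,-0.002],
    [0,0,0],
    [0,0,0],
  ],
  twist=[0,0,0,0,0,0,0,0],
)

```text
clock: 12.02
tool_pos: [0.4499, 0.269, 0.0705]
eef_rot: [0.528, 0.47, -0.469, -0.528]
contact_force: [0.0, 0.5, 0.4]
opening: 0.01
```

Request:
carry_out(
  offset=[
    [0,0,-0.002],
    [0,0,-0.002],
    [0,0,-0.002],
    [0,0,-0.002],
    [0,0,0],
  ],
  twist=[0,0,0,0,0],
)

```text
clock: 12.65
tool_pos: [0.4494, 0.2687, 0.0617]
eef_rot: [-0.528, -0.47, 0.47, 0.528]
contact_force: [1.0, -0.3, 1.8]
opening: 0.007
```

Request:
carry_out(
  offset=[
    [0,0,-0.002],
    [0,0,-0.002],
    [0,0,-0.001],
    [0,0,0],
    [0,0,0],
  ],
  twist=[0,0,0,0,0],
)

```text
clock: 13.28
tool_pos: [0.4494, 0.2687, 0.0574]
eef_rot: [0.528, 0.47, -0.47, -0.528]
contact_force: [-2.1, -1.0, 9.4]
opening: 0.004
```

At 9.4 N the button is fully in. I'll release and retreat.

Request:
carry_out(
  offset=[
    [0,0,0.01],
    [0,0,0.03],
    [0,0,0.05],
    [0,0,0.05],
    [-0.02,0.02,0.05],
    [0,0,0],
    [0,0,0],
    [0,0,0],
  ],
  twist=[0,0,0,0,0,0,0,0],
)

```text
clock: 14.28
tool_pos: [0.4293, 0.2874, 0.2453]
eef_rot: [0.529, 0.468, -0.471, -0.529]
contact_force: [0.4, -0.3, -0.4]
opening: 0.002
```

Run:
```python
from h import *
s=get_state(); print(s['tool_pos'],s['contact_force'])
im,p=snap('scene','s3.png'); im,p=snap('side','s4.png')
a=cv2.imread('pics/s3.png')[140:268,165:365]; b=cv2.imread('pics/s4.png')[95:315,145:285]
cv2.imwrite('pics/c5.png',np.hstack([cv2.resize(a,(500,320),interpolation=cv2.INTER_CUBIC),cv2.resize(b,(204,320),interpolation=cv2.INTER_CUBIC)]))
```

```text
[0.42925035 0.28741922 0.2453187 ] [ 0.4228471  -0.3059507  -0.43912727]
```

View pics/c5.png

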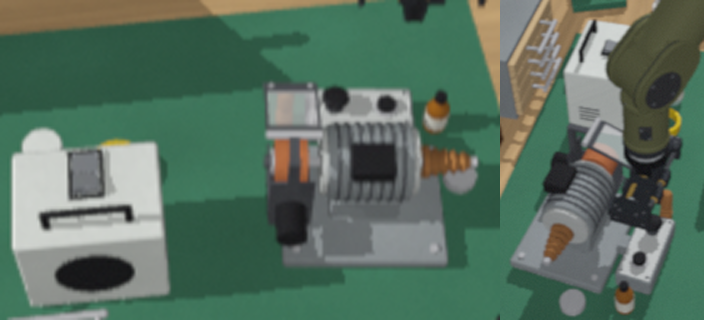

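The final views show the shield down, the extractor where it stood, both buttons out, the bystanders undisturbed and the gripper clear. I'm handing the job in.

```bash
python3 -c "
from plant import job; print(job.finish_job())"
```

```text
the job is handed in; nothing more can be done
None
```

The sander is ready and the job is handed in, at about 14.4 s of the 54 s allowed. All three steps were done in order with closed fingertips:

1. **Shield:** I pressed the lip down along its arc to the stop. The force rose to 10.7 N with the TCP at 183 mm; the lip should be at 181 mm when fully down.
2. **Rocker:** I pressed the near half until it stopped moving at 199 mm, its "on" height. The z force there was 16.8 N, the highest vertical force I read in the run.
3. **Start button:** I pressed it fully in, to 57 mm and 9.4 N, then released it. The fingers stayed about 80 mm from the stop button.

After retreating, the contact force was near zero. The last pictures showed the shield down, both buttons out, and the extractor and the bystanders in view where they stood. The mallet and brush were outside those crops.

I judged the joint states from forces, heights and pictures, since there is no direct joint readout. The forces are end-of-call readings, so peaks in between weren't recorded. While I pressed the rocker, the force briefly fell to about zero at 201 mm. I kept pressing until it was firm. No check failed or disagreed.

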